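# Unstack old computer gear into fitted trays

### The arm

A 6-joint arm with a two-finger parallel gripper is mounted at the origin on the work surface. World frame = base frame: x ahead of the robot, y to its left, z up, the work surface at z = 0. Lengths are in m, angles in degrees, forces in N, time in s.
With the tool pointing down it reaches from about 0.425 to 0.95 m from the base axis. Payload 14.7 kg.
Tool frame: the origin (TCP) lies midway between the tips of the shut fingers; the grasp point (between the pads) lies 19 mm behind it; z points along the fingers, y is the line along which they close (so a half turn about z gives the same grasp; the last joint's range is limited). The gripper opens to 85 mm and grips with 20 to 120 N. Pads are 22 mm wide; open, the fingers measure 114 mm over their backs; the gripper's body (76 mm by 85 mm) begins 54 mm behind the grasp point. The pads swing forward as they close: fully open they stand 13 mm farther back than shut.
Start: joints at [-76.18, 27.513, 91.461, -0, 61.026, -2.67], TCP at [0.185, -0.623, 0.231] pointing down, gripper open.
Joint ranges: [-157.49, 157.49], [-46.99, 117.5], [13.45, 153.17], [-89.5, 269.5], [5.16, 153.95], [-167.48, 167.48]. Speed limits (degrees/s): [108.29, 108.29, 136.94, 172.46, 172.46, 172.46].

### API

Orientations are given as [roll, pitch, yaw] about the fixed x, y, z axes, in that order (R = Rz(yaw) Ry(pitch) Rx(roll)).
In Python, from station import bot gives the robot as it stands. Calls block until the motion is done:
- bot.reach(position, orientation): joint-space move of the TCP to a pose.
- bot.movel(position, ori=None, vel=0.15): straight line of the TCP; ori=None keeps the orientation; vel is the mean speed in m/s.
- bot.goto_joints(angles): joint-space move.
- bot.move_gripper(opening, squeeze=None): finger opening in m; squeeze is the grip in N (None keeps the last); returns when the fingers have stopped.
- bot.hold(seconds).
- bot.ik(position, orientation): joint angles nearest the present ones, or None.
- bot.state(): the state.
- bot.snapshot(name): name is "scene" or "top" or "wrist"; returns (picture, depth): 420x560x3 uint8, red, green, blue; 420x560 float32, m along the optical axis (not along the pixel's ray), 0 where there is no reading.
- bot.camera_info(name): a dict with "vfov" (degrees; the focal length in pixels is half the picture's height over the tangent of half this angle, whatever the lens; pixels are square), "cx", "cy" (the principal point, pixels), "D" ([k1, k2, p1, p2, k3] as OpenCV has them; the pictures are not rectified), "rvec" (rotation vector, rad) and "tvec" (3), from world to camera coordinates, as OpenCV has them; the wrist camera has in their place "tool_from_camera" (4x4, takes a point from camera to tool coordinates, whose origin is the TCP and whose axes are the flange's). Camera axes: x right, y down, z forward; pixel columns grow to the right and rows downward; lengths in m; the calibration is good to about 2 mm. A picture is of the moment at which its call begins: read the wrist's pose just before it. camera_info takes no time and is no camera call.
A pose or a line that the arm cannot do raises bot.MotionError and nothing moves.
- bot.sign_off(): hands the job in; it is judged then, once.
The state is a dict: "t": time; "joints": joint angles; "qvel": joint speeds; "effort": joint torques, N m; "eef_pos": TCP position; "eef_rot": TCP orientation; "force": force on the tool from outside, world axes, zero at the start; "torque": the same for the moment, N m; "gripper_width": finger opening in m; "finger_force": force on a finger pad.
Only numpy, scipy, OpenCV 4.12 (cv2) and the standard library are available. Lean on these libraries where they do the work, as an engineer would, in place of code of your own. Each camera call takes 0.05 s, during which the arm holds its last target. There are 200 camera calls.

### The job

Take apart the stack of old computer gear on the bench and put each piece into the shallow tray made for its shape and size: the network switch into the long tray, the power brick into the shorter oblong tray, the square hub into the square tray and the round speaker into the round dish. Set each piece down gently rather than dropping it, right way up and flat on the tray floor, not on the rim. Leave the jar and the mug as they stand.

Things in the scene. Friction and masses are not known exactly. Their poses are not given: they have to be found in the camera images.
- switch: Network switch: grey painted metal box 158 (x) x 60 (y) x 30 (z) mm, row of ports on one long side, 0.3 to 0.5 kg. Origin: centre of its underside; x along its length, z up. The four pieces start in one stack on the bench, from below: switch, brick, hub, speaker, each roughly centred on the one below and turned at will. This is the bottom piece.
- brick: Power brick (no cable): black plastic box 104 (x) x 46 (y) x 32 (z) mm, about 0.3 kg. Origin: centre of its underside; x along its length, z up. Starts lying on the switch.
- hub: Square hub: white plastic box 56 x 56 x 28 (z) mm, about 0.12 kg. Origin: centre of its underside; x and y square to its sides, z up. Starts lying on the brick.
- speaker: Round speaker: upright aluminium cylinder, diameter 46 mm, height 36 mm, dark grille on top, about 0.16 kg. Origin: centre of its underside, z up. Starts standing on the hub, top of the stack (its top is 126 mm over the bench).
- switch_tray: Long tray for the switch, inside 176 (x) x 78 (y) mm. Fixed to the bench, all of grey plastic; floor 3 mm thick, rim walls 3 mm thick and 8 mm high over the bench (5 mm above the tray floor). Origin: centre of its underside, on the bench. x along its length. The switch may lie either way round.
- brick_tray: Shorter oblong tray for the brick, inside 122 (x) x 64 (y) mm. Fixed to the bench, all of grey plastic; floor 3 mm thick, rim walls 3 mm thick and 8 mm high over the bench (5 mm above the tray floor). Origin: centre of its underside, on the bench. x along its length. The brick may lie either way round.
- hub_tray: Square tray for the hub, inside 74 x 74 mm. Fixed to the bench, all of grey plastic; floor 3 mm thick, rim walls 3 mm thick and 8 mm high over the bench (5 mm above the tray floor). Origin: centre of its underside, on the bench. x and y square to its walls. The hub may lie any of the four ways.
- speaker_dish: Round dish for the speaker, inside diameter 64 mm. Fixed to the bench, all of grey plastic; floor 3 mm thick, rim walls 3 mm thick and 8 mm high over the bench (5 mm above the tray floor). Origin: centre of its underside, on the bench. 
- jar: Closed jar, paper label and steel cap, diameter 64 mm, 85 mm high, loose on the bench beyond the trays; to be left alone. Origin: centre of its underside.
- mug: Blue mug, diameter 80 mm, 90 mm high, handle at its +y side, loose on the bench to one side; to be left alone. Origin: centre of its underside.

How it is judged:
By the outcome, as a careful person would: the job done as asked, in the order asked, and still so for the second after the job is handed in, with the robot touching nothing.
It also fails if it takes over 115 s, if anything falls off the work surface, if the arm or the gripper's body presses on something with over 40 N, if the wrist force passes 120 N, or if a joint passes its speed limit or range.

## Working session

There is one attempt and no reset: what is moved stays moved. The work goes in short steps, each a Python script; the robot and the scene stay as the last script left them, time stands still between calls to the robot, and variables do not carry over. Pictures are saved under pics/ and viewed, at most 14 in all, crops included, and the job is handed in when it is done.

```bash
ls; mkdir -p pics; python3 - <<'E'
from station import bot
import cv2,numpy as np
for n in("top","scene"):
    p,d=bot.snapshot(n); np.savez(f"pics/{n}0.npz",p=p,d=d); cv2.imwrite(f"pics/{n}0.png",p[:,:,::-1]); print(n,bot.camera_info(n))
print(bot.camera_info("wrist")); s=bot.state(); print(s["t"],s["eef_rot"],s["force"],s["gripper_width"])
E
```

```text
pics
top {'vfov': 54.208747732549, 'cx': 277.4301641085891, 'cy': 216.2713729474083, 'D': array([-0.04641246,  0.        ,  0.        ,  0.        ,  0.        ]), 'rvec': array([ 2.1661986 , -2.18602411,  0.12366952]), 'tvec': array([-0.0466121 ,  0.58950886,  1.29470126])}
scene {'vfov': 57.48121863846523, 'cx': 280.79446094200824, 'cy': 211.52123884085924, 'D': array([0.01428274, 0.        , 0.        , 0.        , 0.        ]), 'rvec': array([ 2.383695  ,  0.60736104, -0.21457967]), 'tvec': array([-0.50334849, -0.18659704,  1.41533079])}
{'vfov': 68.4256133857422, 'cx': 279.3755269261394, 'cy': 210.5699339608537, 'D': array([-0.02484508,  0.        ,  0.        ,  0.        ,  0.        ]), 'tool_from_camera': array([[-1.06104689e-03, -9.64865342e-01, -2.62742737e-01,
         6.66297388e-02],
       [ 9.99998815e-01, -1.31689071e-03,  7.97649350e-04,
        -5.63025469e-04],
       [-1.11562768e-03, -2.62741579e-01,  9.64865596e-01,
        -1.42893320e-01],
       [ 0.00000000e+00,  0.00000000e+00,  0.00000000e+00,
         1.00000000e+00]])}
0.1 [-1.79936668e+02 -2.57352744e-03  1.64910380e+01] [-1.4692711  -0.1054456  -1.40635235] 0.0855664359971487
```

View pics/top0.png

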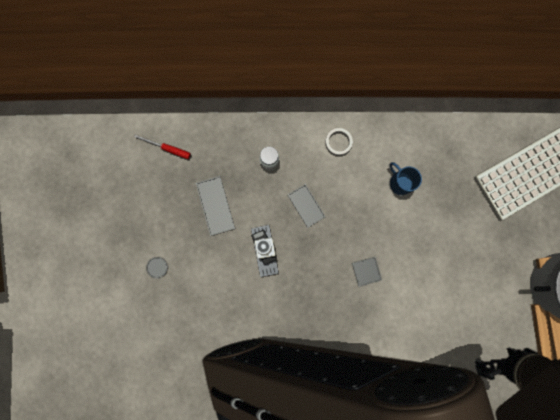

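View pics/scene0.png

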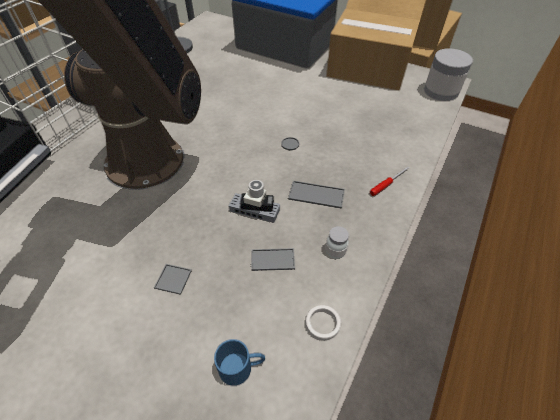

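The top view shows the stack at (264,250), long tray (215,206), brick tray (307,205), square tray (366,271), dish (157,267), jar (269,157) and mug (405,179). The scene view agrees, with the arm clear of all of them.

```bash
cat > h.py <<'E'
import numpy as np, cv2
from scipy.spatial.transform import Rotation as R
def cam(info, st=None):
    f=210/np.tan(np.radians(info["vfov"]/2)); K=np.array([[f,0,info["cx"]],[0,f,info["cy"]],[0,0,1]])
    if st is None:
        Rc=cv2.Rodrigues(info["rvec"])[0].T; o=-Rc@info["tvec"]
    else:
        T=np.eye(4); T[:3,:3]=R.from_euler("xyz",st["eef_rot"],degrees=True).as_matrix(); T[:3,3]=st["eef_pos"]
        T=T@info["tool_from_camera"]; Rc=T[:3,:3]; o=T[:3,3]
    return K,info["D"],Rc,o
def rays(px,c):
    K,D,Rc,o=c
    u=cv2.undistortPoints(np.asarray(px,float).reshape(-1,1,2),K,D)[:,0]
    return np.c_[u,np.ones(len(u))]@Rc.T,o
def onplane(px,c,z):
    r,o=rays(px,c); return o+r*((z-o[2])/r[:,2])[:,None]
def cloud(d,c):
    v,u=np.mgrid[:420,:560]; r,o=rays(np.c_[u.ravel(),v.ravel()],c)
    X=(o+r*d.reshape(-1,1)).reshape(420,560,3); X[d==0]=np.nan; return X
def rect(P):
    """min-area rectangle of xy points (m): centre, (long,short), yaw of long side deg in (-90,90]"""
    (cx,cy),(w,h),a=cv2.minAreaRect((P[:,:2]*1000).astype(np.float32))
    if h>w: w,h,a=h,w,a+90
    return np.array([cx,cy])/1000,(w,h),(a+90)%180-90
E
python3 - <<'E'
from station import bot
from h import *
z=np.load("pics/top0.npz"); c=cam(bot.camera_info("top")); X=cloud(z["d"],c)
px=dict(stack=(264,246),swt=(215,206),brt=(307,205),hbt=(366,271),dish=(157,267),jar=(269,157),mug=(405,179),bench=(300,300))
for k,p in px.items(): print(k,X[p[1],p[0]].round(3),onplane([p],c,0.0)[0].round(3))
E
```

```text
stack [ 0.491 -0.01   0.13 ] [ 0.495 -0.007  0.   ]
swt [0.627 0.153 0.004] [0.628 0.154 0.   ]
brt [ 0.628 -0.15   0.004] [ 0.629 -0.151  0.   ]
hbt [ 0.41  -0.34   0.005] [ 0.409 -0.341  0.   ]
dish [0.429 0.342 0.001] [0.429 0.342 0.   ]
jar [ 0.771 -0.027  0.086] [ 0.792 -0.026  0.   ]
mug [ 0.713 -0.481  0.005] [ 0.714 -0.483  0.   ]
bench [ 0.319 -0.123  0.006] [ 0.318 -0.123  0.   ]
```

```bash
python3 - <<'E'
from station import bot
from h import *
info=bot.camera_info("wrist")
for n,p in (("hub",(.45,-.27,.34)),("mid",(.52,.03,.36)),("dish",(.45,.37,.34))):
    bot.reach(p,[180,0,90]); bot.hold(.2); s=bot.state(); im,d=bot.snapshot("wrist")
    np.savez(f"pics/{n}.npz",p=im,d=d,pos=s["eef_pos"],rot=s["eef_rot"]); cv2.imwrite(f"pics/{n}.png",im[:,:,::-1]); print(n,s["t"],s["eef_pos"],s["joints"])
ims=[cv2.resize(cv2.imread(f"pics/{n}.png"),(400,300)) for n in("hub","dish")]; cv2.imwrite("pics/hd.png",np.hstack(ims))
E
```

```text
hub 1.9667 [ 0.44971341 -0.27063596  0.33972573] [-3.43461654e+01  1.16817487e+01  9.94480723e+01 -4.04336750e-03
  6.88957495e+01 -3.42641561e+01]
mid 3.3917 [0.52003208 0.02894918 0.35994073] [-1.44140760e-01  1.04947779e+01  9.81259639e+01 -6.93777413e-03
  7.13852131e+01 -5.38625542e-02]
dish 4.95 [0.45064163 0.36907732 0.34016518] [ 3.63407470e+01  1.67651367e+01  9.24672027e+01 -8.10078456e-03
  7.07542756e+01  3.64313404e+01]
```

View pics/mid.png

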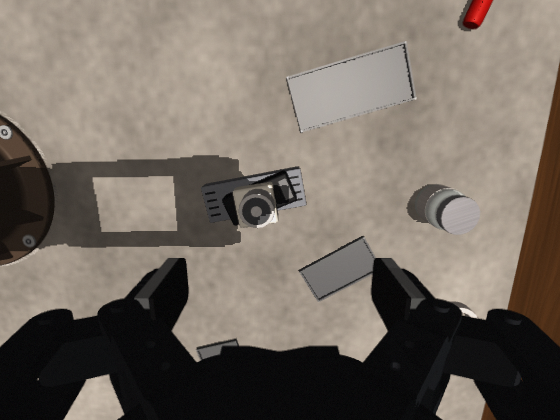

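View pics/hd.png

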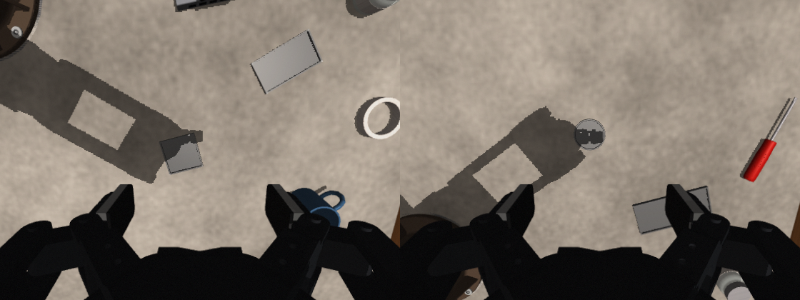

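The middle wrist picture shows the stack at (255,200), the long tray with corners (288,78), (405,43), (416,97) and (301,131), the brick tray at (338,268), and the jar at (455,210). The paired picture shows the square tray at half-scale (182,152) and the dish at (190,134). Next I measure each of these and check them against the given sizes.

```bash
python3 - <<'E'
from station import bot
from h import *
info=bot.camera_info("wrist")
def load(n):
    z=np.load(f"pics/{n}.npz"); c=cam(info,dict(eef_pos=z["pos"],eef_rot=z["rot"])); return z["p"],z["d"],c,cloud(z["d"],c)
for n,name,roi in (("mid","switch_tray",(275,30,430,145)),("mid","brick_tray",(285,225,372,310)),("hub","brick_tray",(340,35,460,140)),("hub","hub_tray",(215,170,300,255)),("dish","dish",(225,150,310,225))):
    p,d,c,X=load(n); x0,y0,x1,y1=roi; q=p.astype(float)
    sat=(q[...,0]-q[...,2])/(q.sum(2)+1); m=np.zeros(sat.shape,np.uint8); bg=np.median(sat[y0:y1,x0:x1][:8])
    m[y0:y1,x0:x1]=(cv2.GaussianBlur(sat,(3,3),0)<bg*.5)[y0:y1,x0:x1]
    m=cv2.morphologyEx(m,cv2.MORPH_OPEN,np.ones((3,3))); k,L,S,C=cv2.connectedComponentsWithStats(m); i=1+S[1:,4].argmax()
    v,u=np.where(L==i); P=onplane(np.c_[u,v],c,.008); r=rect(P)
    print(n,name,round(bg,3),S[i],[np.round(a,4) for a in r],"z floor",np.nanmedian(X[L==i][:,2]).round(4),"bench",np.nanmedian(X[y0:y0+8,x0:x1,2]).round(4))
    if name=="dish": 
        e=cv2.minEnclosingCircle((P[:,:2]*1000).astype(np.float32)); print(e)
p,d,c,X=load("mid")
x,y,z=X[...,0],X[...,1],X[...,2]
near=(abs(x-.49)<.12)&(abs(y+.01)<.11)
for name,h in (("switch",.030),("brick",.062),("hub",.090),("speaker",.126)):
    m=near&(abs(z-h)<.007); m=cv2.morphologyEx(m.astype(np.uint8),cv2.MORPH_OPEN,np.ones((2,2)))>0
    P=X[m]; print(name,m.sum(),[np.round(a,4) for a in rect(P)],np.median(P[:,2]).round(4))
m=(abs(x-.79)<.06)&(abs(y+.03)<.06)&(abs(z-.085)<.008);print("jar",rect(X[m]))
E
python3 - <<'E'
import cv2
im=cv2.imread("pics/mid.png")[140:260,180:330]; cv2.imwrite("pics/midc.png",cv2.resize(im,None,fx=5,fy=5,interpolation=cv2.INTER_CUBIC))
E
```

```text
mid switch_tray 0.058 [ 287   42  129   90 6967] [array([0.629, 0.152]), array([181.7801,  82.7894]), np.float64(15.8815)] z floor 0.0035 bench 0.0004
mid brick_tray 0.056 [ 300  237   72   64 2573] [array([ 0.6256, -0.147 ]), array([126.4248,  72.0455]), np.float64(30.409)] z floor 0.0038 bench 0.0005
hub brick_tray 0.057 [ 353   42   97   89 4388] [array([ 0.6262, -0.1486]), array([128.158 ,  68.6937]), np.float64(30.6255)] z floor 0.0037 bench 0.0004
hub hub_tray 0.057 [ 224  187   59   57 2340] [array([ 0.4083, -0.3419]), array([79.9029, 78.9776]), np.float64(-75.1104)] z floor 0.0035 bench 0.0003
dish dish 0.055 [ 244  167   43   43 1437] [array([0.4284, 0.3421]), array([66.8086, 65.9508]), np.float64(89.8287)] z floor 0.0035 bench 0.0002
((428.22784423828125, 341.8412780761719), 33.775447845458984)
switch 1624 [array([ 0.4783, -0.0142]), array([167.7522,  68.3435]), np.float64(11.2609)] nan
brick 880 [array([ 0.4886, -0.0177]), array([116.0144,  56.9651]), np.float64(24.8406)] nan
hub 480 [array([ 0.488, -0.027]), array([91.8206, 60.2807]), np.float64(-89.9786)] nan
speaker 989 [array([ 0.4943, -0.0311]), array([86.7999, 33.254 ]), np.float64(79.1361)] nan
jar (array([ 0.77685461, -0.02697853]), (55.304542541503906, 55.21773910522461), -43.475345611572266)
```

View pics/midc.png

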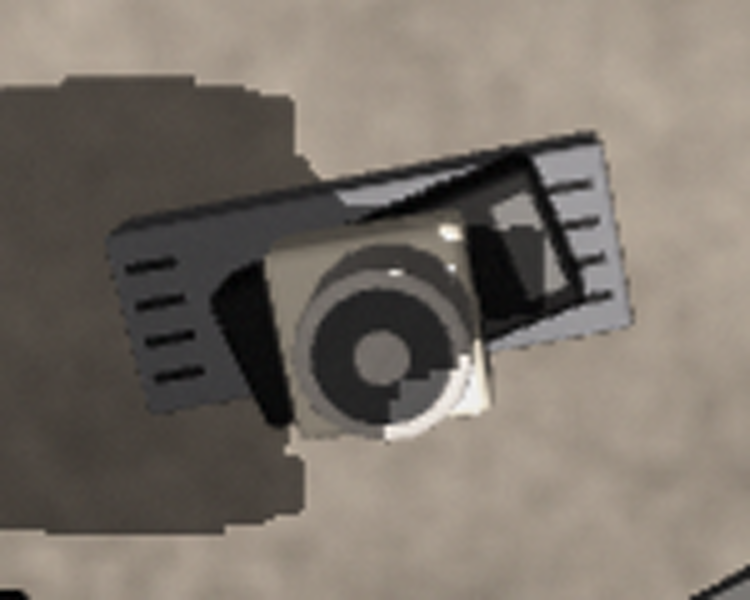

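The crop is at 5x with offset (180,140). In crop pixels the speaker's top centre is about (383,354). The hub corners are (265,238), (458,210), (490,408) and (290,440). The switch corners are (108,235), (592,140), (632,328) and (152,412).

```bash
python3 - <<'E'
from station import bot
from h import *
z=np.load("pics/mid.npz"); c=cam(bot.camera_info("wrist"),dict(eef_pos=z["pos"],eef_rot=z["rot"]))
f=lambda q,h: onplane((np.array(q)+.5)/5-.5+[180,140],c,h)
S=f([(383,354),(295,354),(470,354),(383,268),(383,440)],.126); print("spk",S.round(4))
for n,q,h in (("hub",[(265,238),(458,210),(490,408),(290,440)],.09),("switch",[(108,235),(592,140),(632,328),(152,412)],.03)): print(n,rect(f(q,h)))
e=f([(525,155),(582,300)],.062); print("brick end",e.round(4),np.hypot(*(e[0]-e[1])[:2]),np.degrees(np.arctan2(*(e[0]-e[1])[1::-1]))-90)
print(z["pos"],c[3])
E
```

```text
spk [[ 0.4908 -0.0069  0.126 ]
 [ 0.4685 -0.0068  0.126 ]
 [ 0.5128 -0.007   0.126 ]
 [ 0.4913  0.0153  0.126 ]
 [ 0.4903 -0.0298  0.126 ]]
hub (array([ 0.48517651, -0.00892547]), (57.83475112915039, 57.104610443115234), -81.4568223953247)
switch (array([ 0.48012762, -0.0085914 ]), (155.94573974609375, 60.845947265625), 10.113712310791016)
brick end [[ 0.5277  0.0345  0.062 ]
 [ 0.5445 -0.0081  0.062 ]] 0.04582228130928489 21.494095654179063
[0.52003208 0.02894918 0.35994073] [0.51997758 0.09614398 0.50282698]
```

```bash
cat >> h.py <<'E'
from station import bot
OFF=.0065   # TCP height over the piece's underside: keeps the finger tips over the tray rims
def say(k):
    s=bot.state(); print(k,"t",round(s["t"],1),"pos",s["eef_pos"].round(4) if hasattr(s["eef_pos"],"round") else s["eef_pos"],"w",round(s["gripper_width"],4),"ff",s["finger_force"],"F",np.round(s["force"],1)); return s
def pick(xy,yaw,bottom,squeeze):
    z=bottom+OFF; o=[180,0,yaw]
    bot.move_gripper(.085)
    bot.reach([*xy,max(z+.09,.16)],o); bot.movel([*xy,z],o,vel=.1); say("at")
    bot.move_gripper(0,squeeze); bot.hold(.2); s=say("grip")
    bot.movel([*xy,z+.02],o,vel=.06); bot.movel([*xy,.23],o,vel=.2); say("up"); return s["gripper_width"]
def place(xy,yaw,floor=.003):
    o=[180,0,yaw]; z=floor+OFF
    bot.reach([*xy,.23],o); bot.movel([*xy,z+.02],o,vel=.15); bot.hold(.3); f0=say("over")["force"][2]
    bot.movel([*xy,z+.004],o,vel=.03)
    for dz in (.003,.002,.0015,.001,.0005,0,-.0005,-.001,-.0015,-.002):
        bot.movel([*xy,z+dz],o,vel=.01); bot.hold(.1); s=bot.state()
        if abs(s["force"][2]-f0)>2: break
    say(f"down dz={dz}"); bot.move_gripper(min(.085,s["gripper_width"]+.022)); bot.hold(.2)
    bot.movel([*xy,z+.05],o,vel=.1); bot.movel([*xy,.2],o,vel=.2); say("off")
def look(name,pose,yaw=90,crop=None,k=5):
    bot.reach(pose,[180,0,yaw]); bot.hold(.2); s=bot.state(); im,d=bot.snapshot("wrist")
    np.savez(f"pics/{name}.npz",p=im,d=d,pos=s["eef_pos"],rot=s["eef_rot"])
    if crop: x0,y0,x1,y1=crop; im=cv2.resize(im[y0:y1,x0:x1],None,fx=k,fy=k,interpolation=cv2.INTER_CUBIC)
    cv2.imwrite(f"pics/{name}.png",im[:,:,::-1])
def px2xy(name,q,h,off=(0,0),k=5):
    z=np.load(f"pics/{name}.npz"); c=cam(bot.camera_info("wrist"),dict(eef_pos=z["pos"],eef_rot=z["rot"]))
    return onplane((np.array(q,float)+.5)/k-.5+np.array(off),c,h)
E
python3 - <<'E'
from h import *
print(pick((.4908,-.0072),90,.090,40))
place((.4283,.342),110)
look("s1",(.52,.03,.30),90,(160,120,320,240))
E
```

```text
at t 7.8 pos [ 0.4912 -0.0072  0.0969] w 0.085 ff 0.0 F [-0.4 -0.6 -0.6]
grip t 8.4 pos [ 0.491  -0.0072  0.097 ] w 0.0449 ff 39.612112641334534 F [-1.5 -0.3  8.9]
up t 9.6 pos [ 0.4902 -0.0072  0.2291] w 0.0447 ff 41.08566641807556 F [-0.8 -0.7 -0.5]
0.04489658149374166
over t 12.8 pos [0.4285 0.3421 0.0298] w 0.0449 ff 41.08302712440491 F [ 0.9 -0.5 -1.8]
down dz=0.0005 t 15.2 pos [0.4284 0.342  0.0101] w 0.0449 ff 41.41302287578583 F [-0.9 -0.2  1.3]
off t 17.2 pos [0.4277 0.3416 0.1989] w 0.0666 ff 0.0 F [ 1.  -0.2 -0.3]
```

View pics/s1.png

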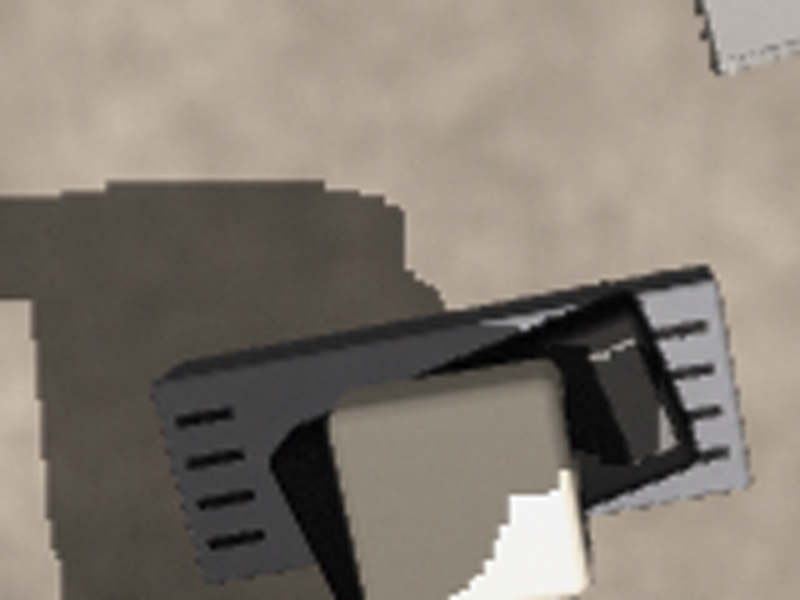

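The hub is undisturbed. Its top-face corners in the crop are about (335,412), (560,378) and (590,590), and the fourth corner is off-crop.

```bash
python3 - <<'E'
from h import *
P=px2xy("s1",[(335,412),(560,378),(590,590)],.09,(160,120))[:,:2]; print(P.round(4),np.linalg.norm(P[0]-P[1]),np.linalg.norm(P[1]-P[2]),"c",(P[0]+P[2])/2,
 [np.degrees(np.arctan2(*(a)[::-1])) for a in (P[1]-P[0],P[1]-P[2])])
z=np.load("pics/s1.npz"); c=cam(bot.camera_info("wrist"),dict(eef_pos=z["pos"],eef_rot=z["rot"])); X=cloud(z["d"],c)
m=(abs(X[...,0]-.486)<.06)&(abs(X[...,1]+.009)<.06)&(abs(X[...,2]-.09)<.004)
k,L,S,C=cv2.connectedComponentsWithStats(cv2.morphologyEx(m.astype(np.uint8),cv2.MORPH_OPEN,np.ones((3,3)))); i=1+S[1:,4].argmax(); print(rect(X[L==i]),S[i])
E
```

```text
[[ 0.4579  0.012 ]
 [ 0.5108  0.0201]
 [ 0.5178 -0.0325]] 0.05357353050011891 0.05305378675056286 c [ 0.48782769 -0.01025294] [np.float64(8.78904123451865), np.float64(97.53261558631681)]
(array([ 0.48674811, -0.0113294 ]), (55.9574089050293, 55.72561264038086), -81.11091899871826) [ 226  195   52   50 2018]
```

Depth gives the hub at (0.4867,-0.0113), 56.0 x 55.7 mm, yaw 8.9°, which matches the true size.

```bash
cat >> h.py <<'E'
def face(name,xy,h,rad=.1,tol=.004):
    z=np.load(f"pics/{name}.npz"); c=cam(bot.camera_info("wrist"),dict(eef_pos=z["pos"],eef_rot=z["rot"])); X=cloud(z["d"],c)
    m=(np.hypot(X[...,0]-xy[0],X[...,1]-xy[1])<rad)&(abs(X[...,2]-h)<tol)
    k,L,S,C=cv2.connectedComponentsWithStats(cv2.morphologyEx(m.astype(np.uint8),cv2.MORPH_OPEN,np.ones((3,3)))); i=1+S[1:,4].argmax()
    P=X[L==i]; return *rect(P),np.median(P[:,2])
E
python3 - <<'E'
from h import *
print(pick((.4867,-.0113),8.9,.062,40))
place((.4083,-.3419),14.9)
look("s2",(.50,.05,.30),90,(160,120,320,240))
print(face("s2",(.488,-.006),.062),face("s2",(.48,-.0086),.030))
E
```

```text
at t 21.4 pos [ 0.4871 -0.0113  0.0689] w 0.0852 ff 0.0 F [-0.5 -0.3  0.2]
grip t 22.0 pos [ 0.4871 -0.0113  0.0691] w 0.0552 ff 40.82569241523743 F [-1.5  1.3  8.6]
up t 23.3 pos [ 0.4861 -0.0113  0.229 ] w 0.0555 ff 42.57585883140564 F [ 0.5 -0.4 -1.1]
0.055199275930740754
over t 26.4 pos [ 0.4084 -0.342   0.0298] w 0.0551 ff 42.547667026519775 F [ 0.3  0.6 -0.9]
down dz=0.0005 t 28.8 pos [ 0.4084 -0.342   0.0101] w 0.0551 ff 43.20133924484253 F [-1.9  0.1  5.4]
off t 30.9 pos [ 0.4078 -0.3414  0.1989] w 0.077 ff 0.0 F [ 1.2 -0.1 -0.3]
(array([ 0.49010995, -0.00798121]), (103.9224853515625, 46.326560974121094), 22.878034591674805, np.float64(0.06223912331965298)) (array([ 0.45836661, -0.0134214 ]), (114.58467102050781, 60.26765441894531), 10.6323823928833, np.float64(0.030257432081611524))
```

View pics/s2.png

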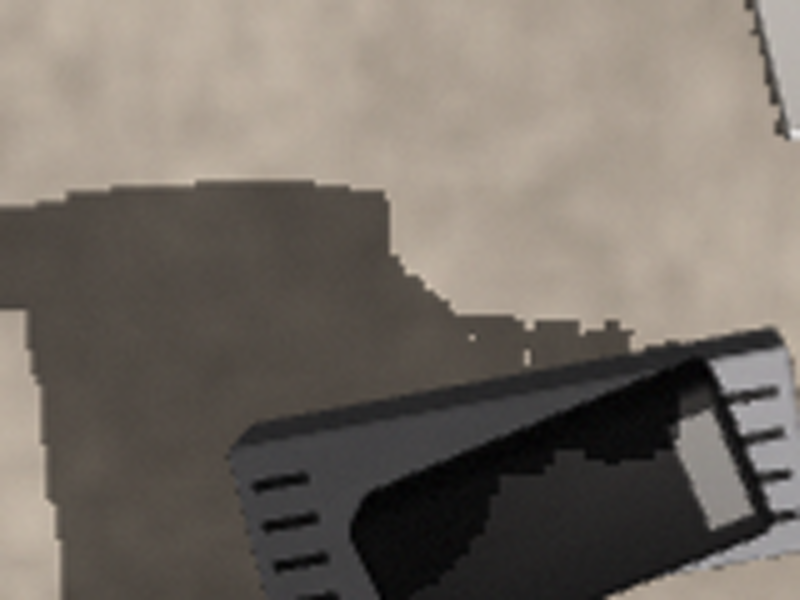

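The brick lies on the switch as before. Depth gives 103.9 x 46.3 mm at (0.4901,-0.0080), yaw 22.9°, so it's good to pick.

```bash
python3 - <<'E'
from h import *
print(pick((.4901,-.0080),22.9,.030,60))
place((.6259,-.148),30.5)
look("s3",(.50,.05,.32),90)
print(face("s3",(.48,-.0086),.030,.12))
E
```

```text
at t 35.3 pos [ 0.4905 -0.008   0.037 ] w 0.0853 ff 0.0 F [ 0.2 -0.3 -0. ]
grip t 36.0 pos [ 0.4903 -0.008   0.037 ] w 0.0453 ff 60.847434997558594 F [-1.9  0.6 10.7]
up t 37.5 pos [ 0.4894 -0.008   0.229 ] w 0.0448 ff 61.612054109573364 F [ 0.2  1.1 -3.5]
0.04532066740778837
over t 40.1 pos [ 0.6261 -0.1481  0.0299] w 0.0448 ff 61.653921604156494 F [ 0.1  0.1 -2.6]
down dz=0 t 42.9 pos [ 0.626  -0.148   0.0101] w 0.0447 ff 62.86590814590454 F [-2.5  1.4  7.6]
off t 44.9 pos [ 0.6252 -0.1478  0.1987] w 0.0664 ff 0.0 F [0.5 0.2 0.5]
(array([ 0.47976767, -0.00953691]), (158.1074676513672, 60.67002487182617), 10.5010404586792, np.float64(0.03034512016291757))
```

View pics/s3.png

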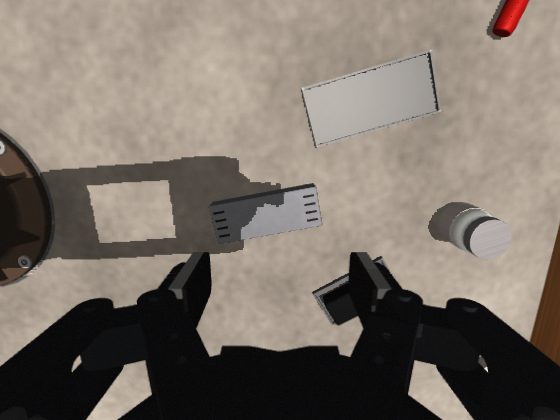

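The switch is bare at (265,213), the brick sits in its tray at (340,290), and the long tray is at (372,98). Depth gives 158.1 x 60.7 mm at (0.4798,-0.0095), yaw 10.5°.

```bash
python3 - <<'E'
from h import *
print(pick((.4798,-.0095),10.5,0,80))
place((.629,.152),15.9)
def shot(n,p,yaw,*a):
    look(n,p,yaw)
    for k,xy,h,r in a: print(k,face(n,xy,h,r))
shot("e1",(.55,.05,.34),90,("switch",(.629,.152),.033,.1),("brick",(.626,-.148),.035,.08))
shot("e2",(.45,.40,.34),90,("speaker",(.428,.342),.039,.06),("switch",(.629,.152),.033,.1))
shot("e3",(.45,-.25,.34),90,("hub",(.408,-.342),.031,.06),("brick",(.626,-.148),.035,.08))
bot.reach([.36,-.45,.3],[180,0,60])
im,d=bot.snapshot("top"); cv2.imwrite("pics/top1.png",cv2.resize(im[100:360,100:460],None,fx=2,fy=2)[:,:,::-1])
cv2.imwrite("pics/e.png",np.hstack([cv2.resize(cv2.imread(f"pics/{n}.png"),(400,300)) for n in("e2","e3")])); print(bot.state()["t"])
E
```

```text
at t 49.4 pos [ 0.4801 -0.0095  0.0069] w 0.0852 ff 0.0 F [0.4 1.1 0.4]
grip t 50.0 pos [ 0.4801 -0.0095  0.0072] w 0.0585 ff 82.97415018081665 F [-2.9 -0.5 16.3]
up t 51.6 pos [ 0.4791 -0.0095  0.229 ] w 0.058 ff 86.43246173858643 F [ 0.1  0.4 -4.6]
0.05850905604967072
over t 54.3 pos [0.6292 0.1521 0.0299] w 0.0585 ff 86.49898409843445 F [ 0.2  0.8 -3.8]
down dz=0.0005 t 56.7 pos [0.6291 0.152  0.0103] w 0.0586 ff 87.42301940917969 F [-2.1 -0.7  5. ]
off t 58.8 pos [0.6283 0.1519 0.1987] w 0.0807 ff 0.0 F [-0.   0.4 -0.8]
switch (array([0.62864636, 0.15205757]), (157.5604248046875, 60.735198974609375), 15.76036548614502, np.float64(0.0333180715789384))
brick (array([ 0.62545941, -0.14790927]), (104.30486297607422, 46.918514251708984), 30.315814971923828, np.float64(0.03550602043286036))
speaker (array([0.42860574, 0.34194586]), (44.04391860961914, 43.545894622802734), 88.95037078857422, np.float64(0.03953646373135283))
switch (array([0.58483447, 0.14018027]), (66.90216827392578, 59.68682861328125), 17.198379516601562, np.float64(0.03367877725043858))
hub (array([ 0.40800024, -0.34104245]), (55.657859802246094, 55.34434509277344), 15.031813621520996, np.float64(0.031155666358725187))
brick (array([ 0.62496643, -0.14888754]), (103.5781021118164, 46.56305694580078), 31.005874633789062, np.float64(0.03535436543869197))
65.475
```

View pics/top1.png

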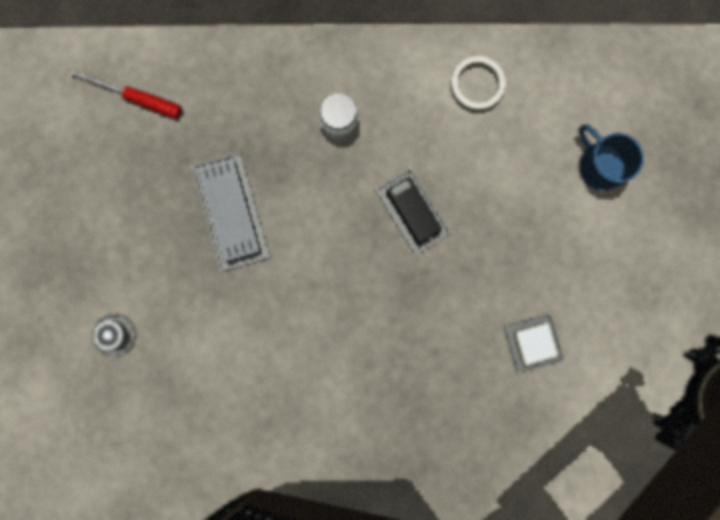

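View pics/e.png

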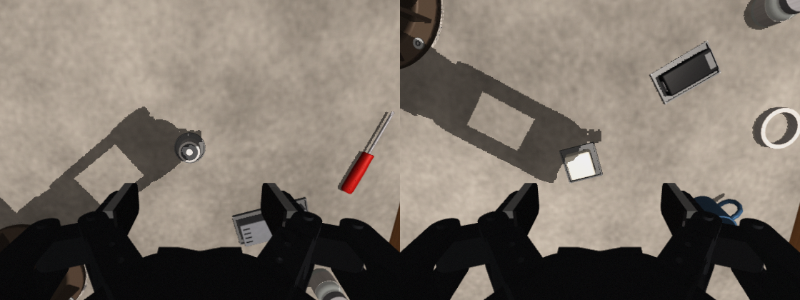

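View pics/e1.png

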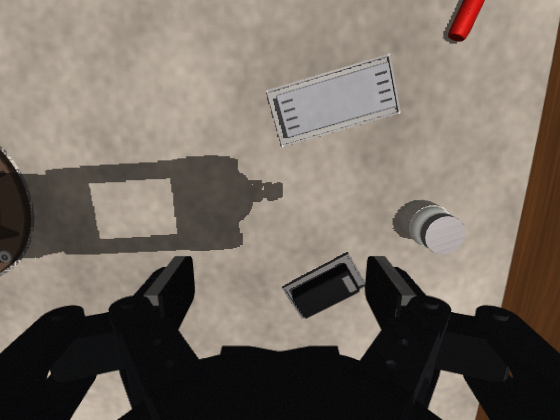

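All four pieces lie flat inside their trays: the switch at (333,100), the brick at (323,288), the hub at half-scale (181,162) and the speaker at half-scale (189,150). Their measured tops are within 0.6 mm of the expected heights, they sit centred to within about 1 mm, and the jar and mug are where they were.

```bash
python3 -c "
from station import bot
bot.hold(.3); print(bot.sign_off())"
```

```text
the job is handed in; nothing more can be done
None
```

The job is handed in at about 66 s of the 115 s allowed: the switch, brick, hub and speaker each lie flat and centred in their own tray, and the jar and mug were left alone.

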